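Lock the instrument's bay cover with the flat screwdriver

TASK

The metal cover on top of the white bench instrument still has its slotted quarter-turn fastener open. Take the stout flat screwdriver from the wooden tool block, turn it lightly in the fastener's cup until the blade drops into the slot, then turn the fastener clockwise until it comes up against its stop, without leaning on it or wrenching it. Stand the screwdriver back in its hole in the block, fully down, and leave the nut driver, the beaker, the meter and the dish where they are.

Things in the scene. Friction and masses are not known exactly. Their poses are not given: they have to be found in the camera images.
- instrument: White bench instrument, 220 (x) x 250 (y) x 86 mm high, fixed to the bench; origin under its middle, z up, front panel with connectors towards -x. A thin metal cover lies on its top; in it, near the front, is the steel guide cup with the fastener at its bottom. The fastener's round steel head is sprung: it yields downward about 1.5 N per mm (1 N to start), at most 6.5 mm.
- cup_mouth (a point): Centre of the mouth of the fastener's guide cup (30 mm over its flange), 88 mm above the bench, 2 mm above the cover; z up along the fastener's axis. A funnel 20 mm wide at the mouth narrows within 4 mm to a straight bore 14 mm wide. The head's face lies 10 mm below the mouth; one straight slot, 3.8 mm wide and 4 mm deep, runs right across it at ANY angle, unrelated to this point's yaw.
- stud (a joint): How far the fastener is turned (rad): 0 fully open, growing as it turns clockwise seen from above, 1.60 at its stop (locked). Found at 0 to 0.35. It stays where it is left and turns against a steady friction of about 0.06 N m; both ends are hard stops.
- screwdriver_grip (a point): Middle of the pale wooden handle of the stout flat screwdriver (126 mm long, 110 g), 89 mm above the blade's end. Hexagonal handle, 28 mm across flats, reaching 29 mm below and above this point; below it a round 27 mm collar 8 mm long, above it an 8 mm dome. z runs from the blade to the handle, x along the blade's width; two flats face +x and -x, the others every 60 degrees.
- screwdriver_tip (a point): Middle of the end edge of the screwdriver's blade; z towards the handle, x along the blade's width. The flat blade is 12 mm wide, 2.0 mm thick and 7.5 mm long; above it the round shank, just as wide as the blade (12 mm), runs 44 mm up to the collar.
- hole (a point): Centre of the mouth of the screwdriver's hole, 21 mm wide, right through the wooden tool block (62 x 165 x 60 mm high, fixed); mouth 60 mm above the bench. z up; y along the block, away from its other hole (92 mm off) with a slim grey nut driver (18 mm thick, top 62 mm above the block). The screwdriver stands here with its collar on the block, blade's end 52 mm below the mouth.
- nut_driver_mid (a point): Bystander: middle of the slim grey nut driver (107 mm long, 18 mm thick), standing in the block's other hole.
- beaker_mid (a point): Bystander: middle of the glass beaker, 72 mm wide and 90 mm high, standing on the laboratory jack (100 x 110 mm, 70 mm high, fixed).
- meter: Bystander: grey hand-held meter lying on the bench near the robot, 150 x 72 x 26 mm; origin under its middle, x along it.
- dish: Bystander: white dish on the bench near the robot, 60 mm wide, 12 mm high; origin under its middle.
Not all that is in view belongs to the job. Of the things shaped like the part that bears screwdriver_grip, the wooden one is meant.

How it is judged:
By the outcome, as a careful person would: the job done as asked, in the order asked, and still so for the second after the job is handed in, with the robot touching nothing.
It also fails if it takes over 72 s, if anything falls off the work surface, if the arm or the gripper's body presses on something with over 40 N, if the wrist force passes 120 N, or if a joint passes its speed limit or range.

ROBOT

A 7-joint arm with a two-finger parallel gripper is mounted at the origin on the work surface. World frame = base frame: x ahead of the robot, y to its left, z up, the work surface at z = 0. Lengths are in m, angles in rad, forces in N, time in s.
With the tool pointing down it reaches from about 0.425 to 1.025 m from the base axis. Payload 9.4 kg.
Tool frame: the origin (TCP) lies at the very end of the fingers, on their centre line; the grasp point (between the pads) lies 19 mm behind it; z points along the fingers, y is the direction in which the jaws open and shut (so a half turn about z gives the same grasp; the last joint's range is limited). The gripper opens to 85 mm and grips with 20 to 120 N. Pads are 22 mm wide; open, the fingers measure 114 mm over their backs; the gripper's body (76 mm by 85 mm) begins 54 mm behind the grasp point. The pads swing forward as they close: fully open they stand 13 mm farther back than shut.
Start: joints at [1.097, 0.599, -0.003, 1.599, 0.002, 0.943, -0.08], TCP at [0.28, -0.669, 0.231] pointing down, gripper open.
Joint ranges: [-2.57, 2.57], [-0.35, 1.97], [-1.29, 1.29], [0.11, 2.56], [-1.05, 4.19], [0.11, 1.86], [-2.63, 2.63]. Speed limits (rad/s): [2.22, 2.22, 3.01, 3.01, 3.14, 3.14, 3.14].

INTERFACE

Orientations are given as a unit quaternion [x, y, z, w].
In Python, from cell import ctrl gives the robot as it stands. The module is installed in compiled form; this text tells all that it offers. Calls block until the motion is done:
- ctrl.reach(position, orientation): joint-space move of the TCP to a pose.
- ctrl.movel(position, ori=None, velocity=0.15): straight line of the TCP; ori=None keeps the orientation; velocity is the mean speed in m/s.
- ctrl.movej(angles): joint-space move.
- ctrl.let_go() and ctrl.clamp(): open the fingers fully, or close them until they stop; the grip force is fixed at half the most.
- ctrl.sleep(seconds).
- ctrl.inverse_kinematics(position, orientation): joint angles nearest the present ones, or None.
- ctrl.state(): the state.
- ctrl.camera(name): name is "scene" or "top" or "wrist"; returns a dict with "frame" (384x512x3 uint8, red, green, blue), "fx", "fy", "cx", "cy" (pixels), "eye" and "rotation" of the camera in the world. Camera axes: x right, y down, z forward; pixel columns grow to the right and rows downward; lengths in m; the calibration is good to about 2 mm. A picture is of the moment at which its call begins. There is no depth.
A pose or a line that the arm cannot do raises ctrl.PlanningError and nothing moves.
- ctrl.job_done(): hands the job in, once; it reports no verdict.
The state is a dict: "time": time; "q": joint angles; "qvel": joint speeds; "tau": joint torques, N m; "eef_pos": TCP position; "ee_rot": TCP orientation; "force": force on the tool from outside, world axes, zero at the start; "ft_torque": the same for the moment, N m; "gripper_width": finger opening in m.
Only numpy, scipy, OpenCV 4.12 (cv2) and the standard library are available. Lean on these libraries where they do the work, as an engineer would, in place of code of your own. Each camera call takes 0.05 s, during which the arm holds its last target. There are 200 camera calls.

## Working session

There is one attempt and no reset: what is moved stays moved. The work goes in short steps, each a Python script; the robot and the scene stay as the last script left them, time stands still between calls to the robot, and variables do not carry over. Pictures are saved under pics/ and viewed, about 8 in all and at most 12, crops included, and the job is handed in when it is done.

```bash
mkdir -p pics; cat > h.py <<'E'
import numpy as np, cv2
from cell import ctrl
from scipy.spatial.transform import Rotation as R
def snap(n,f):
    c=ctrl.camera(n); cv2.imwrite(f'pics/{f}.png',c['frame'][:,:,::-1]); np.savez(f'pics/{f}.npz',**c); return c
def ray(c,u,v,z):
    M=np.asarray(c['rotation']); M=M if M.shape==(3,3) else R.from_quat(M).as_matrix()
    d=M@np.array([(u-c['cx'])/c['fx'],(v-c['cy'])/c['fy'],1]); e=np.asarray(c['eye']); return e+d*(z-e[2])/d[2]
def proj(c,p):
    M=np.asarray(c['rotation']); M=M if M.shape==(3,3) else R.from_quat(M).as_matrix()
    q=M.T@(np.asarray(p)-c['eye']); return c['fx']*q[0]/q[2]+c['cx'],c['fy']*q[1]/q[2]+c['cy']
def down(yaw): # tool z down, tool y axis (jaw) at world angle yaw+90deg ; tool x at yaw
    return (R.from_euler('z',yaw)*R.from_euler('x',np.pi)).as_quat()
E
python3 - <<'E'
from h import *
for n in('scene','top'):
    c=snap(n,n); print(n,c['eye'],c['rotation'],c['fx'],c['cx'],c['cy'])
    cv2.imwrite(f'pics/{n}_b.png',cv2.resize(c['frame'][:,:,::-1],(800,600),interpolation=cv2.INTER_CUBIC))
s=ctrl.state(); print(s)
E
```

```text
scene [0.98441632 0.39630274 1.07551645] [ 0.43756312  0.8573332  -0.24348719 -0.11929915] 471.40381035037626 257.5013909707806 189.8878679156411
top [0.32737956 0.02482837 1.13721406] [ 0.71346014 -0.69611354  0.05262146 -0.06026231] 355.7132467399855 252.80097854649148 187.72316470164188
{'time': 0.1, 'q': array([ 1.09730865,  0.60008502, -0.00257311,  1.60003123,  0.00182598,
        0.94289108, -0.07978891]), 'qvel': array([-1.32627900e-03, -1.85384365e-03,  1.98634674e-04, -2.00584382e-03,
       -5.97863901e-06,  8.22345479e-04,  1.10084356e-04]), 'tau': array([ 4.68560305e-03, -7.77984309e+01,  1.56943884e+00, -2.58623815e+01,
        1.26185187e-02,  5.47347139e-03,  7.79231868e-05]), 'eef_pos': array([ 0.2800235 , -0.6682949 ,  0.23048072]), 'ee_rot': array([ 9.80373382e-01,  1.97148505e-01, -2.05070714e-04, -6.75849469e-04]), 'force': array([ 0.80051383, -0.07330562,  0.41318453]), 'ft_torque': array([-0.03393829,  0.0340121 ,  0.02802016]), 'gripper_width': 0.0854687388053702}
```

View pics/top_b.png

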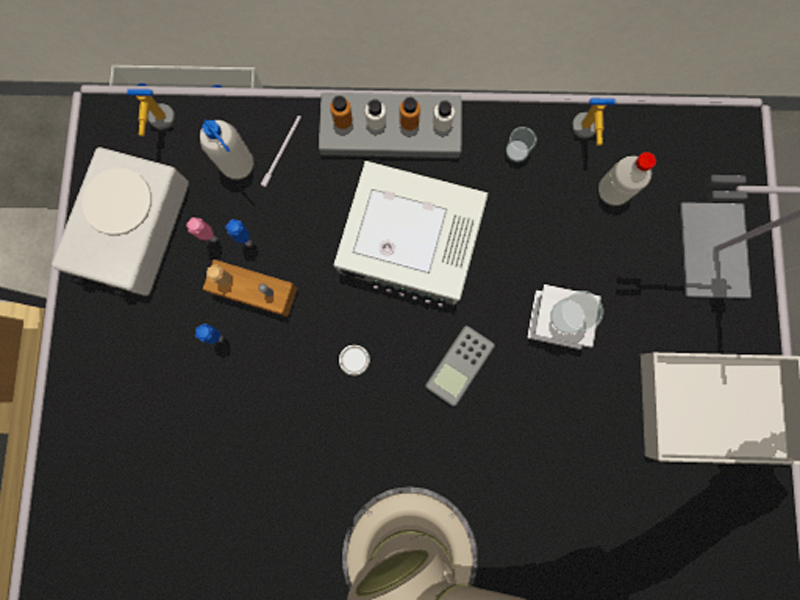

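View pics/scene_b.png

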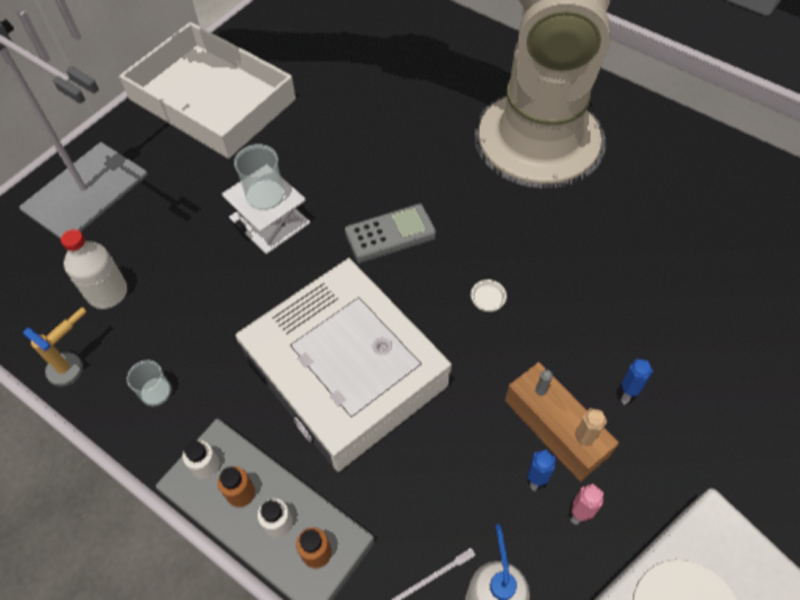

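The top view shows the screwdriver in the block at about (214,270), the nut driver at (264,289) and the cup at (387,247), in 800x600 pixels. Blue and pink look-alikes stand close by. The scene view shows the screwdriver at (593,420) and the cup at (383,345).

```bash
python3 - <<'E'
from h import *
k=1.5625
t=dict(np.load('pics/top.npz')); s=dict(np.load('pics/scene.npz'))
P=lambda c,u,v,z:np.round(ray(c,u/k,v/k,z)[:2],4)
print('dome',P(t,214,268,.130),P(s,595,414,.130))
print('cup',P(t,387,247,.088),P(s,383,345,.088))
print('nut',P(t,264,289,.115),P(s,546,375,.12))
print('block top corners t',[P(t,*a,.06) for a in[(211,262),(297,285),(290,312),(205,290)]])
print('block s',[P(s,*a,.06) for a in[(538,363),(617,437),(586,460),(507,392)]])
for n,a in dict(pink=(195,226),blue1=(235,226),blue2=(203,331)).items(): print(n,P(t,*a,.12))
# look from above block with wrist camera, then above cup
d=ray(t,214/k,270/k,.1)
for yaw in (0,.5,-.5,1,-1,1.57,-1.57,2.5):
    for p in ([*d[:2],.33],[*d[:2],.09]):
        q=ctrl.inverse_kinematics(p,down(yaw)); print(yaw,None if q is None else np.round(q,2))
E
```

```text
dome [0.5291 0.3746] [0.5195 0.3739]
cup [0.5869 0.0562] [0.5872 0.0605]
nut [0.4943 0.283 ] [0.5027 0.2887]
block top corners t [array([0.5551, 0.4059]), array([0.5128, 0.2323]), array([0.459 , 0.2431]), array([0.4985, 0.4133])]
block s [array([0.462 , 0.2619]), array([0.498 , 0.4148]), array([0.5545, 0.3952]), array([0.5308, 0.2489])]
pink [0.6114 0.4205]
blue1 [0.6132 0.3445]
blue2 [0.4126 0.3893]
0 [-0.26  0.51 -0.7   1.62  0.35  1.14 -2.62]
0 [-0.78  0.69  0.1   1.88 -0.12  0.58 -2.17]
0.5 [-0.24  0.52 -0.75  1.62  0.38  1.15 -2.14]
0.5 [-0.67  0.68 -0.06  1.87  0.07  0.59 -1.85]
-0.5 [-1.18  0.51  0.74  1.68 -0.38  1.1  -2.4 ]
-0.5 [-0.88  0.7   0.26  1.88 -0.3   0.6  -2.5 ]
1 [-0.2   0.53 -0.81  1.62  0.41  1.17 -1.68]
1 [-0.55  0.69 -0.25  1.86  0.27  0.62 -1.54]
-1 [-0.06  0.63 -1.1   1.61  0.59  1.26  2.45]
-1 [-0.08  0.95 -1.11  1.83  1.    1.05  2.11]
1.57 [-0.04  0.66 -1.15  1.61  0.62  1.29 -1.3 ]
1.57 [-0.44  0.72 -0.42  1.85  0.45  0.67 -1.13]
-1.57 [-0.06  0.63 -1.1   1.61  0.59  1.26  1.88]
-1.57 [-0.08  0.95 -1.11  1.83  1.    1.05  1.54]
2.5 [-0.01  0.7  -1.24  1.61  0.68  1.33 -0.42]
2.5 [-0.32  0.76 -0.62  1.84  0.63  0.75 -0.37]
```

```bash
python3 - <<'E'
from h import *
ctrl.reach([.587,.058,.27],down(0))
c=snap('wrist','w1'); T=R.from_quat(ctrl.state()['ee_rot']).as_matrix(); print('cam in tool',T.T@(c['eye']-ctrl.state()['eef_pos']),c['fx'],'cup at',proj(c,[.587,.058,.088]), np.round(ctrl.state()['q'],2))
u,v=map(int,proj(c,[.587,.058,.088]))
ctrl.reach([.5,.36,.33],down(.5))
d=snap('wrist','w2'); print(proj(d,[.525,.374,.134]), np.round(ctrl.state()['q'],2),ctrl.state()['time'])
b=lambda f:cv2.resize(f[:,:,::-1],(800,600),interpolation=cv2.INTER_CUBIC)
cv2.imwrite('pics/w1b.png',b(c['frame'])); cv2.imwrite('pics/w2b.png',b(d['frame']))
E
```

```text
cam in tool [ 0.08170029  0.00082561 -0.14211259] 308.21443213279855 cup at (np.float64(253.95906437947292), np.float64(163.28351946109026)) [-0.1   0.4  -0.12  1.87  0.06  0.88 -1.83]
(np.float64(251.9190910028328), np.float64(133.90723120583857)) [-0.5   0.39 -0.3   1.73  0.13  1.04 -1.92] 4.2
```

View pics/w1b.png

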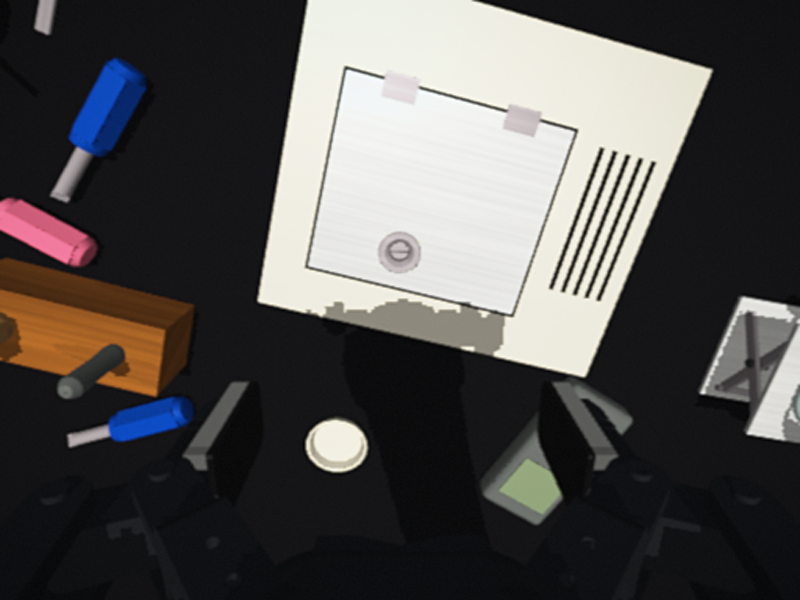

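View pics/w2b.png

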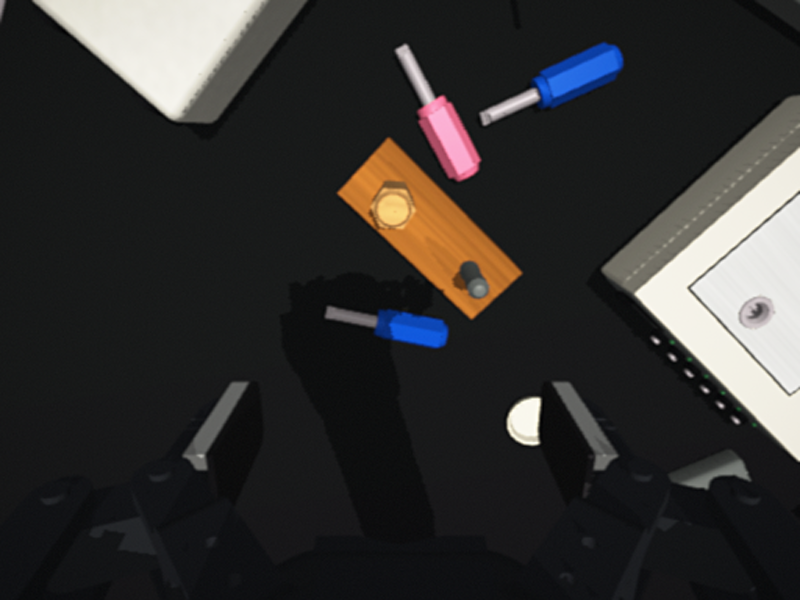

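w1 shows the cup at (399,251) with a roughly horizontal slot. w2 shows the screwdriver's dome at (393,208), its hex around it, and the nut driver at (476,285). Next I zoom in on the cup and the hex.

```bash
python3 - <<'E'
from h import *
a=cv2.imread('pics/w1.png')[145:177,239:271]; b=cv2.imread('pics/w2.png')[113:153,231:271]
cv2.imwrite('pics/z.png',np.hstack([cv2.resize(a,(400,400),interpolation=cv2.INTER_CUBIC),cv2.resize(b,(400,400),interpolation=cv2.INTER_CUBIC)]))
E
```

```text
(no output)
```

View pics/z.png

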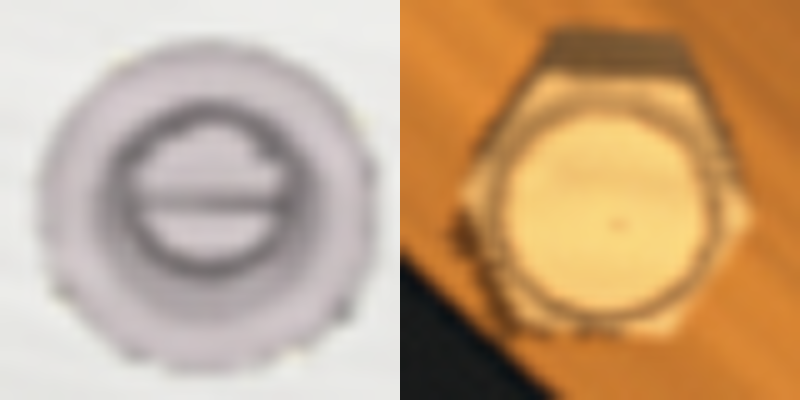

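```bash
python3 - <<'E'
from h import *
a=dict(np.load('pics/w1.npz')); b=dict(np.load('pics/w2.npz'))
print('cup',ray(a,255.1,160.9,.088), 'flange px', 338/12.5, .030*a['fx']/np.linalg.norm(a['eye']-[.587,.058,.088]))
print('dome',[ray(b,251.2,134.2,z) for z in (.126,.130,.134)])
print('hex',ray(b,251.2,132.7,.126))
x=lambda c,p,q,z:np.degrees(np.arctan2(*(ray(c,*q,z)-ray(c,*p,z))[1::-1]))
print('slot dir',x(a,(249.7,160.3),(260.9,160.9),.078))
e=lambda u,v:(231+(u-400+.5)/10-.5,113+(v+.5)/10-.5)
print('hex flats edge dirs',[x(b,e(*p),e(*q),.126) for p,q in [((562,71),(690,75)),((465,190),(750,215)),((520,325),(675,332)),((465,190),(562,71)),((690,75),(750,215)),((465,190),(520,325)),((675,332),(750,215))]])
print('nut',ray(b,(476+.5)/1.5625-.5,289/1.5625,.122))
h=np.array([.525,.374]);cp=ray(a,255.1,160.9,.088)[:2]
for y in (-64.3,-4.3,55.7,115.7,175.7):
    print(y,[None if (q:=ctrl.inverse_kinematics([*h,z],down(np.radians(y)))) is None else np.round(q,2) for z in (.2,.078)])
for y in range(-150,211,30):
    q=ctrl.inverse_kinematics([*cp,.148],down(np.radians(y))); print(y,None if q is None else np.round(q,2))
E
```

```text
cup [0.58964252 0.05675913 0.088     ] flange px 27.04 27.667811527505318
dome [array([0.52319143, 0.37403528, 0.126     ]), array([0.52376775, 0.37428793, 0.13      ]), array([0.52434407, 0.37454058, 0.134     ])]
hex [0.52466746 0.37482555 0.126     ]
slot dir -93.26922125808947
hex flats edge dirs [np.float64(-63.33670946965698), np.float64(-66.58048114377182), np.float64(-64.19727780821911), np.float64(-11.522227528361032), np.float64(-127.85356271719958), np.float64(-130.2661330951438), np.float64(-3.870419221019634)]
nut [0.49951229 0.28923221 0.122     ]
-64.3 [array([-1.33,  0.8 ,  1.11,  1.86, -0.84,  1.04, -2.56]), array([-1.15,  0.82,  0.73,  1.93, -0.84,  0.72, -2.6 ])]
-4.3 [array([-0.6 ,  0.54, -0.16,  1.82,  0.11,  0.79, -2.46]), array([-0.62,  0.69, -0.14,  1.9 ,  0.16,  0.56, -2.51])]
55.7 [array([-0.46,  0.56, -0.37,  1.81,  0.26,  0.82, -1.56]), array([-0.52,  0.71, -0.29,  1.89,  0.34,  0.59, -1.63])]
115.7 [array([-0.31,  0.6 , -0.61,  1.8 ,  0.44,  0.88, -0.67]), array([-0.37,  0.74, -0.52,  1.88,  0.57,  0.67, -0.79])]
175.7 [array([-0.16,  0.68, -0.87,  1.79,  0.62,  0.97,  0.21]), array([-0.23,  0.81, -0.77,  1.87,  0.79,  0.79,  0.06])]
-150 [ 0.49  0.8  -1.1   1.94  0.87  0.98  1.05]
-120 [ 0.49  0.8  -1.1   1.94  0.87  0.98  1.58]
-90 [-0.76  0.73  0.92  2.02 -0.82  0.81 -2.49]
-60 [-0.44  0.57  0.37  2.   -0.34  0.63 -2.47]
-30 [-0.18  0.55 -0.02  1.98  0.02  0.61 -2.31]
0 [-0.11  0.55 -0.12  1.98  0.11  0.62 -1.87]
30 [-0.05  0.55 -0.21  1.97  0.19  0.63 -1.43]
60 [ 0.03  0.56 -0.32  1.97  0.28  0.65 -0.99]
90 [ 0.1   0.58 -0.44  1.96  0.38  0.68 -0.57]
120 [ 0.19  0.6  -0.56  1.96  0.48  0.71 -0.14]
150 [ 0.27  0.63 -0.69  1.95  0.58  0.76  0.28]
180 [ 0.35  0.67 -0.82  1.95  0.68  0.82  0.71]
210 [ 0.49  0.8  -1.1   1.94  0.87  0.98  1.05]
```

```bash
python3 - <<'E'
from h import *
g=np.radians(114); X=[.5242,.3747]
ctrl.reach([*X,.2],down(g)); ctrl.movel([*X,.079],velocity=.12)
ctrl.clamp(); s=ctrl.state(); print(s['gripper_width'],s['force'],s['ft_torque'],s['eef_pos'])
ctrl.movel([*X,.10],velocity=.06); s=ctrl.state(); print(s['gripper_width'],s['force'])
ctrl.movel([*X,.25],velocity=.12); s=ctrl.state(); print(s['force'],s['ft_torque'],s['time'],s['eef_pos'])
c=snap('scene','s3'); w=snap('wrist','w3')
tip=s['eef_pos']+[0,0,.019-.089]
u,v=map(int,proj(c,tip)); print(u,v)
a=c['frame'][v-32:v+18,u-25:u+25,::-1]
cv2.imwrite('pics/z3.png',np.hstack([cv2.resize(a,(400,400),interpolation=cv2.INTER_CUBIC),cv2.resize(w['frame'][:,:,::-1],(400,400))]))
E
```

```text
0.027652833025301277 [-0.04122881 -1.81850274  3.34026486] [-0.1387476  -0.03959324  0.02381142] [0.52442647 0.37475509 0.07931356]
0.027228469535410145 [-0.46984069  0.5469499  -1.46863616]
[-0.31463833  0.01797481 -1.8412462 ] [ 0.06370874 -0.01837503 -0.02461765] 8.9333 [0.52396555 0.37437433 0.24915207]
385 257
```

View pics/z3.png

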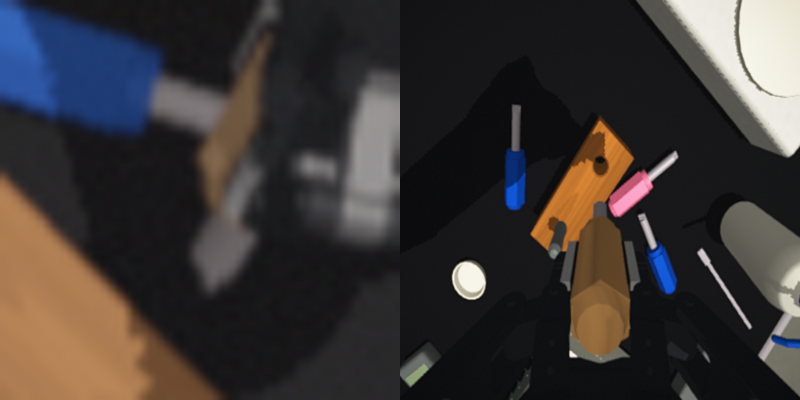

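The driver is held across its flats (27.2 mm). The scene crop shows the tip at (210,285). The wrist view shows the shank end at about (600,205). I'll zoom there to find the blade's direction.

```bash
python3 - <<'E'
from h import *
w=dict(np.load('pics/w3.npz')); c=dict(np.load('pics/s3.npz'));tip=np.array([.524,.3744,.2492-.070]); u,v=map(int,proj(w,tip)); print(u,v,proj(c,tip))
f=cv2.imread('pics/w3.png')[v-15:v+35,u-25:u+25]
f=np.clip(f.astype(float)*1.8,0,255).astype('u1')
U,V=map(int,proj(c,tip)); g=np.clip(cv2.imread('pics/s3.png')[V-12:V+13,U-12:U+13]*1.5,0,255).astype('u1')
cv2.imwrite('pics/z4.png',np.hstack([cv2.resize(f,(400,400),interpolation=cv2.INTER_CUBIC),cv2.resize(g,(400,400),interpolation=cv2.INTER_CUBIC)]))
E
```

```text
255 197 (np.float64(385.14731805199597), np.float64(257.48174595352344))
```

View pics/z4.png

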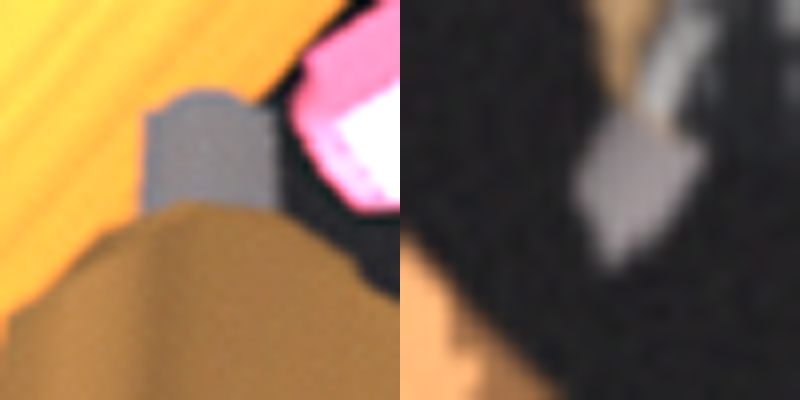

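```bash
python3 - <<'E'
from h import *
c=dict(np.load('pics/s3.npz'));tip=np.array([.524,.3744,.2492-.070]);U,V=map(int,proj(c,tip))
for b in(24,84,144):
    d=.006*np.array([np.cos(np.radians(b)),np.sin(np.radians(b)),0])
    print(b,[np.round((np.array(proj(c,tip+s*d+[0,0,h]))-[U-12,V-12])*16+[408,8]).astype(int).tolist() for h in(0,.0075) for s in(1,-1)])
print(np.round((np.array(proj(c,tip+[0,0,.03]))-[U-12,V-12])*16+[408,8]), c['eye']-tip)
E
```

```text
24 [[599, 250], [606, 165], [612, 227], [619, 141]]
84 [[642, 237], [563, 179], [655, 213], [576, 155]]
144 [[645, 194], [560, 221], [658, 170], [572, 198]]
[656. 111.] [0.46041632 0.02190274 0.89631645]
```

The silhouette fits blade direction 24°, so the blade lies along the jaw axis: its protruding corner is at (610,265), against (599,250) predicted. The slot is at about 87°, so engagement should come near tool yaw 177°. I'll approach at 190° and descend by feel.

```bash
cat >> h.py <<'E'
Z0=.0713
def F(n=5):
    a=[]
    for _ in range(n):
        ctrl.sleep(.02); s=ctrl.state(); a.append(np.r_[s['force'],s['ft_torque']])
    return np.mean(a,0)
E
python3 - <<'E'
from h import *
C=np.array([.5896,.0568]); 
for y in range(195,70,-15):
    q=ctrl.inverse_kinematics([*C,.075+Z0],down(np.radians(y))); print(y,None if q is None else np.round(q[[2,6]],2))
y=np.radians(190)
ctrl.movel([.524,.3744,.28]); ctrl.reach([*C,.26],down(y)); ctrl.movel([*C,.096+Z0],velocity=.12)
ctrl.sleep(.3); b=F(10); np.save('base.npy',b); print('base',np.round(b,2),ctrl.state()['time'],np.round(ctrl.state()['eef_pos'],4))
s=ctrl.state()
c=snap('scene','s5'); t=snap('top','t5'); w=snap('wrist','w5')
m=s['eef_pos']-[0,0,Z0]
L=[]
for k,d in((5,c),):
    u,v=map(int,proj(d,[*C,.088])); L.append(cv2.resize(d['frame'][v-25:v+25,u-25:u+25,::-1],(400,400),interpolation=cv2.INTER_CUBIC)); print(u,v,proj(d,m))
u,v=map(int,proj(w,[*C,.088])); L.append(cv2.resize(w['frame'][v-40:v+40,u-40:u+40,::-1],(400,400),interpolation=cv2.INTER_CUBIC))
cv2.imwrite('pics/z5.png',np.hstack(L))
E
```

```text
195 [-0.93  0.9 ]
180 [-0.87  0.68]
165 [-0.8   0.47]
150 [-0.72  0.26]
135 [-0.66  0.04]
120 [-0.6  -0.17]
105 [-0.54 -0.39]
90 [-0.48 -0.6 ]
75 [-0.42 -0.82]
base [-0.14 -0.11 -1.27 -0.   -0.01 -0.01] 12.2167 [0.5897 0.0567 0.1675]
243 220 (np.float64(243.10697378604482), np.float64(219.11724165263794))
```

View pics/z5.png

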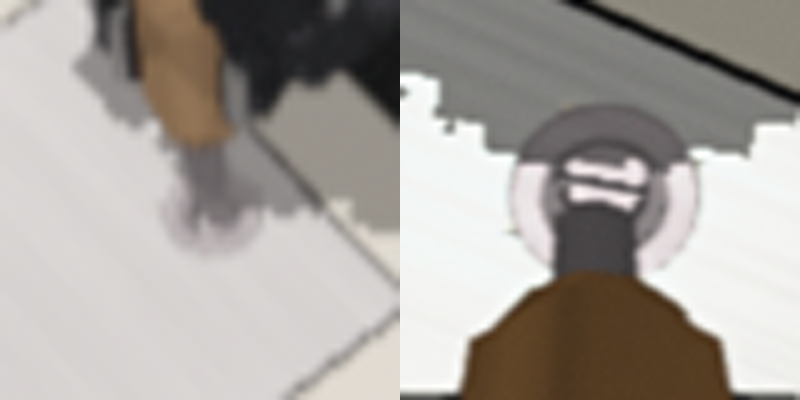

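The wrist crop shows the flange centred at about (604,194), the slot near (605,183), and the shank coming down at column 597, so the tool is about 1 mm off to the side. I'll compute that offset, then go down by feel.

```bash
python3 - <<'E'
from h import *
w=dict(np.load('pics/w5.npz')); C=np.array([.5896,.0568]); u,v=map(int,proj(w,[*C,.088]))
px=lambda a,b:(u-40+(a-400+.5)/5-.5, v-40+(b+.5)/5-.5)
cup=ray(w,*px(604,194),.088); sh=ray(w,*px(597,205),.104)
R0=R.from_quat(ctrl.state()['ee_rot']).as_matrix(); tcp=ctrl.state()['eef_pos']
print('cup',cup,'in tool',R0.T@(cup-tcp),'shank far edge in tool',R0.T@(sh-tcp))
b=np.load('base.npy'); log=[]
for z in np.arange(.094,.0755,-.001):
    ctrl.movel([*C,z+Z0],velocity=.02); f=F(3)-b; s=ctrl.state()
    print(round(z,4),np.round(f[:3],2),np.round(f[3:],3),np.round(s['eef_pos'][2]-Z0,4))
    if f[2]>2.5 or np.hypot(*f[:2])>4: break
print(s['time'])
E
```

```text
cup [0.5878049  0.05635153 0.088     ] in tool [ 1.85077266e-03 -9.20204247e-05  7.93182277e-02] shank far edge in tool [ 0.00583045 -0.00114779  0.06331821]
0.094 [ 0.09 -0.05  0.42] [-0.007  0.017  0.007] 0.0939
0.093 [ 0.3   0.5  -0.03] [0.02  0.021 0.001] 0.093
0.092 [ 0.34 -0.33  0.2 ] [ 0.02  -0.015 -0.003] 0.092
0.091 [-0.33  0.2   0.25] [-0.031 -0.013  0.009] 0.091
0.09 [ 0.23  0.67 -0.04] [-0.002  0.037  0.012] 0.09
0.089 [ 0.61 -0.12  0.28] [-0.011  0.009  0.02 ] 0.089
0.088 [ 0.17  0.3  -0.15] [0.003 0.003 0.003] 0.088
0.087 [0.15 0.38 0.28] [-0.013  0.003 -0.02 ] 0.087
0.086 [0.36 0.52 0.01] [0.002 0.005 0.01 ] 0.086
0.085 [0.3  0.41 0.66] [0.015 0.    0.018] 0.085
0.084 [0.44 0.02 0.67] [0.092 0.012 0.007] 0.084
0.083 [ 0.23  1.2  -0.12] [ 0.285  0.008 -0.001] 0.083
0.082 [-0.12  1.71  0.17] [0.43  0.05  0.007] 0.082
0.081 [0.19 1.73 0.42] [ 0.557  0.072 -0.003] 0.081
0.08 [-0.01  2.41  0.36] [0.74  0.066 0.002] 0.08
0.079 [-0.55  3.22 -0.09] [0.86  0.111 0.009] 0.079
0.078 [0.11 3.22 0.58] [ 0.961  0.117 -0.014] 0.078
0.077 [-0.39  4.16  0.27] [1.069 0.189 0.013] 0.077
17.7667
```

The cup pushes the tip towards +y. I'll centre it, then press lightly.

```bash
python3 - <<'E'
from h import *
b=np.load('base.npy'); C=np.array([.5896,.0568]); z=.077
for i in range(6):
    f=F(4)-b; print(np.round(C,4),z,np.round(f,2))
    if abs(f[1])<.8 and abs(f[0])<.8: break
    if f[1]>.8: C[1]+=.0004
    ctrl.movel([*C,z+Z0],velocity=.02)
for z in (.0765,.076,.0755,.075):
    ctrl.movel([*C,z+Z0],velocity=.02); f=F(5)-b; print(z,np.round(f,2))
    if f[2]>2: break
np.save('C.npy',[*C,z]); print(ctrl.state()['time'])
E
```

```text
[0.5896 0.0568] 0.077 [-0.72  3.69  1.03  1.09  0.19 -0.01]
[0.5896 0.0572] 0.077 [-0.69  2.9   1.02  0.8   0.17 -0.  ]
[0.5896 0.0576] 0.077 [-0.29  1.2   1.25  0.31  0.18  0.01]
[0.5896 0.058 ] 0.077 [-1.08 -0.67  0.53 -0.16  0.21  0.01]
[0.5896 0.058 ] 0.077 [-0.66 -0.28  0.59 -0.14  0.3   0.  ]
0.0765 [-1.12 -0.06  0.83 -0.04  0.34 -0.03]
0.076 [-1.86  0.03  0.29  0.03  0.43 -0.01]
0.0755 [-1.73  0.3   0.55  0.02  0.49  0.02]
0.075 [-2.15  0.18  0.64 -0.    0.56  0.02]
20.4333
```

```bash
python3 - <<'E'
from h import *
b=np.load('base.npy'); x,y,z=np.load('C.npy')
x-=.0006
for z in (.075,.0745,.074,.0735,.073,.0725,.072):
    ctrl.movel([x,y,z+Z0],velocity=.02); f=F(5)-b; print(z,np.round(x,4),np.round(f,2))
    if f[2]>2: break
    if f[0]<-1: x-=.0003
np.save('C.npy',[x,y,z]); print(ctrl.state()['time'])
E
```

```text
0.075 0.589 [ 0.04  0.39 -0.53  0.    0.12 -0.01]
0.0745 0.589 [-0.25 -0.15  0.51 -0.02  0.01  0.02]
0.074 0.589 [ 0.49 -0.35  0.92 -0.01 -0.08  0.01]
0.0735 0.589 [ 0.45  0.34  1.66  0.03 -0.12  0.  ]
0.073 0.589 [ 0.77  0.26  2.53  0.01 -0.15  0.01]
22.1
```

Contact starts at tip z = 0.074 with the spring's own rate, which is the depth of the slot's bottom, so the blade seems to be in already. Turning clockwise while watching the torque will confirm it.

```bash
cat > turn.py <<'E'
from h import *
import sys
y0,y1,st,lim,z=map(float,sys.argv[1:]); b=np.load('base.npy'); x,y,_=np.load('C.npy'); n=0
a=y0
while a>y1:
    a-=st; ctrl.movel([x,y,z+Z0],ori=down(np.radians(a)),velocity=.05); f=F(6)-b
    print(round(a,1),np.round(f[:3],2),np.round(f[3:],3),round(ctrl.state()['time'],2))
    g=np.where(np.abs(f[:2])>.6,f[:2],0)*.00015; g=np.clip(g,-.0005,.0005); x+=g[0]; y+=g[1]
    if abs(f[5])>lim or abs(f[2])>6: print('STOP'); break
np.save('C.npy',[x,y,z]); print(x,y)
E
python3 turn.py 190 150 5 .12 .0738
```

```text
185.0 [0.69 0.47 1.37] [ 0.048 -0.062 -0.002] 22.45
180.0 [0.16 0.04 1.12] [-0.001  0.057  0.006] 22.8
175.0 [0.15 0.28 1.44] [-0.017  0.085  0.007] 23.15
170.0 [ 0.3  -0.41  1.24] [-0.06  -0.057  0.006] 23.5
165.0 [ 0.91 -0.53  1.44] [-0.181 -0.173  0.039] 23.85
160.0 [ 0.63 -1.09  1.26] [-0.321 -0.153  0.047] 24.2
155.0 [ 0.28 -0.81  1.24] [-0.345 -0.094  0.05 ] 24.55
150.0 [-0.01 -1.01  1.22] [-0.371 -0.018  0.087] 24.9
0.5893333459780314 0.05756370287693138
```

Steady torque of about 0.05 N m from 167° on: the fastener is turning. I'll continue towards the stop, expected at yaw 76–96°.

```bash
python3 turn.py 150 102 6 .15 .0738 && python3 turn.py 102 66 2 .14 .0738
```

```text
144.0 [-0.21 -1.35  1.73] [-0.444  0.051  0.059] 25.26
138.0 [-0.34 -1.49  1.69] [-0.412  0.151  0.042] 25.62
132.0 [-0.55 -1.13  1.2 ] [-0.359  0.233  0.044] 25.98
126.0 [-0.83 -1.21  1.41] [-0.285  0.352  0.054] 26.33
120.0 [-1.3  -0.64  1.48] [-0.239  0.387  0.065] 26.69
114.0 [-0.96 -0.62  1.45] [-0.218  0.356  0.073] 27.05
108.0 [-0.99 -0.36  1.28] [-0.207  0.337  0.064] 27.41
102.0 [-1.26 -1.05  1.25] [-0.265  0.318  0.069] 27.77
0.5885338314436809 0.05644222773935502
100.0 [-0.98 -0.54  1.2 ] [-0.165  0.17   0.057] 28.12
98.0 [ 0.21 -0.56  1.4 ] [-0.186  0.047  0.076] 28.47
96.0 [ 0.41 -1.15  1.06] [-0.179 -0.046  0.056] 28.82
94.0 [0.31 0.16 1.38] [-0.059 -0.047  0.057] 29.17
92.0 [0.42 0.11 1.29] [-0.027 -0.039  0.06 ] 29.52
90.0 [ 0.18 -0.12  1.02] [-0.008 -0.014  0.057] 29.87
88.0 [-0.17  0.4   1.34] [-0.021  0.045  0.043] 30.22
86.0 [-0.31  0.41  1.44] [-0.01   0.109  0.071] 30.57
84.0 [-0.31 -0.03  1.56] [0.003 0.205 0.059] 30.92
82.0 [-0.66 -0.09  1.5 ] [-0.009  0.284  0.062] 31.27
80.0 [-0.7   0.09  1.74] [-0.024  0.311  0.069] 31.62
78.0 [-1.16  0.21  1.21] [-0.053  0.332  0.116] 31.97
76.0 [-0.71 -0.15  1.2 ] [-0.063  0.188  0.123] 32.32
74.0 [-0.56 -0.2   1.13] [-0.096  0.112  0.185] 32.67
STOP
0.5879024145616633 0.056269483394875114
```

The stop is reached after about 89° (1.55 rad) of driven turn, with torque rising to 0.185 N m, three times the friction. Next I'll unload, withdraw, photograph the slot and return the tool to its hole.

```bash
python3 - <<'E'
from h import *
b=np.load('base.npy'); x,y,z=np.load('C.npy')
for a in (79,84): ctrl.movel([x,y,z+Z0],ori=down(np.radians(a)),velocity=.05); print(a,np.round(F(5)-b,3))
ctrl.movel([x,y,.10+Z0],velocity=.06); print('free',np.round(F(5)-b,2),ctrl.state()['gripper_width'])
ctrl.movel([x,y,.28],velocity=.15)
w=snap('wrist','w6'); u,v=map(int,proj(w,[.5885,.0570,.088])); print(u,v)
np.save('uv6.npy',[u,v])
X=[.5242,.3747]
ctrl.reach([*X,.25],down(np.radians(114))); ctrl.movel([*X,.15],velocity=.12); ctrl.sleep(.2); b2=F(8)
print(ctrl.state()['time'])
for t in [.14,.13,.12,.11,.10,.092,.088,.085,.083,.082,.081,.080,.0795,.079,.0785,.078,.0775,.077]:
    ctrl.movel([*X,t],velocity=.05); f=F(3)-b2; 
    if t<.11 : print(t,np.round(f,2))
    if f[2]>3 or np.hypot(*f[:2])>5: print('contact',t); break
print(ctrl.state()['time'])
c=cv2.imread('pics/w6.png')[max(v-40,0):v+40,max(u-40,0):u+40]
d=snap('scene','s6'); p,q=map(int,proj(d,[*X,.10])); e=d['frame'][q-40:q+40,p-40:p+40,::-1]
cv2.imwrite('pics/z6.png',np.hstack([cv2.resize(i,(400,400),interpolation=cv2.INTER_CUBIC) for i in(c,e)]))
E
```

```text
79 [ 0.233 -0.202  1.666 -0.054 -0.002  0.103]
84 [ 0.849 -0.141  1.388 -0.074 -0.207  0.023]
free [ 0.27  0.14  0.13 -0.01  0.03 -0.  ] 0.027130509451596004
256 158
37.475
0.1 [ 0.4  -0.35 -0.01  0.03 -0.03  0.01]
0.092 [ 0.62 -0.05  0.45  0.02 -0.01  0.02]
0.088 [ 0.05 -0.11  0.12  0.04  0.01 -0.02]
0.085 [ 0.07  0.41 -0.01  0.03 -0.02  0.01]
0.083 [ 0.02 -0.62  0.31  0.01 -0.04 -0.01]
0.082 [ 0.   -0.14 -0.01  0.03 -0.01 -0.01]
0.081 [ 0.16 -0.33  0.27  0.02 -0.    0.01]
0.08 [ 0.05 -0.04 -0.05  0.02 -0.01  0.01]
0.0795 [-0.03 -0.12  0.35  0.04 -0.01  0.02]
0.079 [-1.08 -0.4   4.94 -0.17  0.22  0.01]
contact 0.079
42.2333
```

View pics/z6.png

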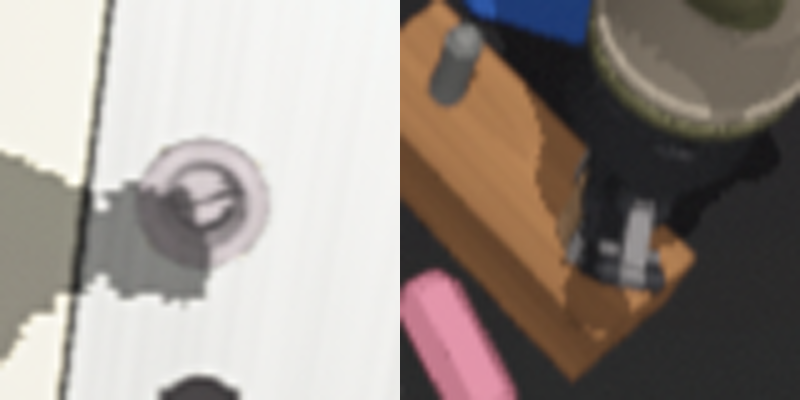

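The wrist crop shows the slot line from about (175,215) to (235,185), and the tool is down on the block. That slot angle needs a closer look before I let go.

```bash
python3 - <<'E'
from h import *
u,v=np.load('uv6.npy'); f=cv2.imread('pics/w6.png')
c=f[v-16:v+16,u-16:u+16]; w1=cv2.imread('pics/w1.png')[145:177,239:271]
g=[cv2.resize(i,(400,400),interpolation=cv2.INTER_CUBIC) for i in (c,)]
l=cv2.createCLAHE(3,(4,4)).apply(cv2.cvtColor(g[0],cv2.COLOR_BGR2GRAY))
cv2.imwrite('pics/z7.png',np.hstack([g[0],cv2.cvtColor(l,cv2.COLOR_GRAY2BGR)]))
w=dict(np.load('pics/w6.npz'))
p=np.array([.5885,.057,.078])
for a in range(-30,31,10):
    d=.007*np.array([np.cos(np.radians(a)),np.sin(np.radians(a)),0]); A,B=np.array(proj(w,p+d)),np.array(proj(w,p-d)); e=A-B; print(a,np.degrees(np.arctan2(-e[1],e[0])).round(1))
E
```

```text
-30 -23.5
-20 -13.7
-10 -3.9
0 5.9
10 15.7
20 25.5
30 35.4
```

View pics/z7.png

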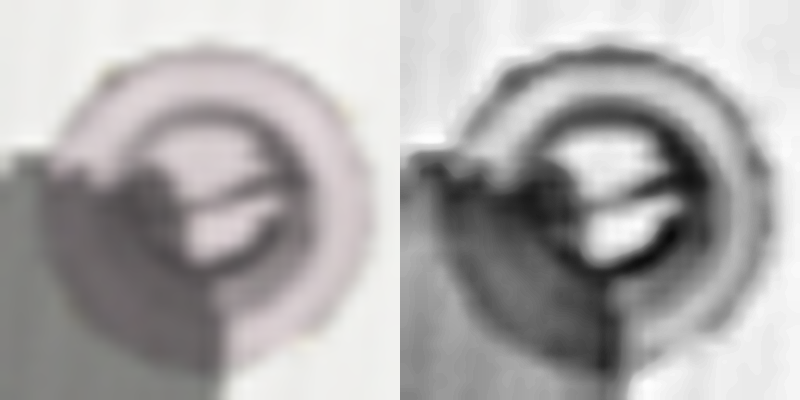

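The zoomed slot runs (180,208)–(270,182), about 16° in the image and 10° in the world. Seen from above it has turned about 77±7° clockwise, which fits the 71.6–91.7° left to the stop. Releasing the tool.

```bash
python3 - <<'E'
from h import *
X=[.5242,.3747]
ctrl.movel([*X,.0793],velocity=.05); ctrl.let_go(); ctrl.sleep(.2); ctrl.movel([*X,.2],velocity=.12)
ctrl.reach([.5,.36,.33],down(.5)); a=snap('wrist','w8')
ctrl.reach([.587,.058,.27],down(0)); c=snap('wrist','w9')
f=a['frame'][60:200,170:310,::-1]; 
u,v=map(int,proj(c,[.5885,.057,.088])); g=c['frame'][v-16:v+16,u-16:u+16,::-1]
cv2.imwrite('pics/z8.png',np.hstack([cv2.resize(i,(400,400),interpolation=cv2.INTER_CUBIC) for i in(f,g)]))
print(ctrl.state()['time'],proj(a,[*X,.13]))
for al in (-20,-10,0,10,20):
    d=.007*np.array([np.cos(np.radians(al)),np.sin(np.radians(al)),0]); p=np.array([.5885,.057,.078]); e=np.array(proj(c,p+d))-np.array(proj(c,p-d)); print(al,np.degrees(np.arctan2(-e[1],e[0])).round(1))
E
```

```text
46.9167 (np.float64(253.37998548298185), np.float64(133.38755289099123))
-20 69.3
-10 79.5
0 89.7
10 100.0
20 110.2
```

View pics/z8.png

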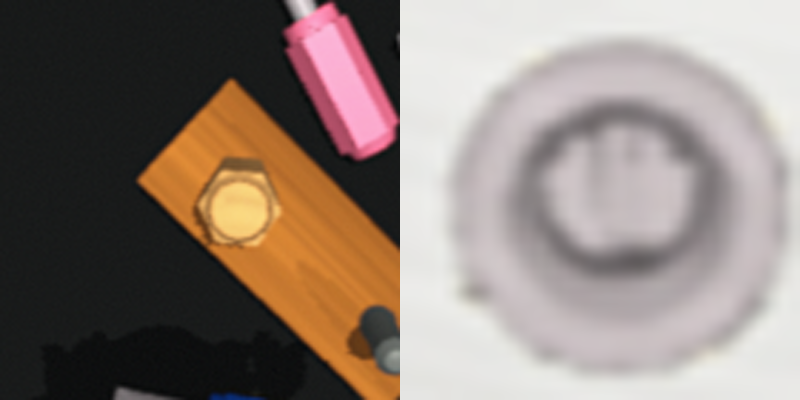

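The driver stands upright as at first, with its dome at (238,208). The slot is now near vertical in the picture, between the dark lines at x≈600 and 632, which is 0–5° in the world. That means about 85° turned, agreeing with the torque record. Handing in.

```bash
python3 -c "
from h import *
ctrl.job_done(); print(ctrl.state()['time'])"
```

```text
the job is handed in; nothing more can be done
the job is handed in; nothing more can be done
```

I turned the fastener clockwise to its stop, stood the screwdriver back in its hole and handed the job in. The clock read 46.9 s at my last reading before that, against the 72 s limit.

- **Engaging:** I lowered the blade into the cup with light pressure (at most about 2.5 N downward). Centring took side forces of up to about 4 N. The blade reached the depth of the slot's bottom before I began turning, so I saw no separate drop.
- **Turning:** It turned against about 0.06 N m over roughly 85–89°. Torque then rose to 0.185 N m at the stop, where I stopped, eased off and withdrew.
- **Slot angle:** The last picture puts the slot about 85° from where it started. An earlier, partly shadowed view gave about 77°. Both fit the 72–92° expected, but I can't read the fastener's angle directly.
- **Screwdriver:** The collar met the block at 4.9 N, at the height where it first stood. After release it stands upright as before.
- **Other items:** The nut driver was still standing in the block in the last pictures. I did not check the beaker, meter and dish again, but the planned path kept clear of them.

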